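# Shut and latch the gasketed lid of a bench analyser

## Robot

A 7-joint arm with a two-finger parallel gripper is mounted at the origin on the work surface. World frame = base frame: x ahead of the robot, y to its left, z up, the work surface at z = 0. Lengths are in m, angles in rad, forces in N, time in s.
With the tool pointing down it reaches from about 0.425 to 1.025 m from the base axis. Payload 9.4 kg.
Tool frame: the origin (TCP) lies at the very end of the fingers, on their centre line; the grasp point (between the pads) lies 19 mm behind it; y points along the fingers, x is the direction in which the jaws open and shut, and the axes are right-handed (so a half turn about y gives the same grasp; the last joint's range is limited). The gripper opens to 85 mm and grips with 20 to 120 N. Pads are 22 mm wide; open, the fingers measure 114 mm over their backs; the gripper's body (76 mm by 85 mm) begins 54 mm behind the grasp point. The pads swing forward as they close: fully open they stand 13 mm farther back than shut.
Start: joints at [-1.217, 0.599, -0.003, 1.599, 0.002, 0.943, -0.08], TCP at [0.303, 0.659, 0.231] pointing down, gripper open.
Joint ranges: [-2.57, 2.57], [-0.35, 1.97], [-1.29, 1.29], [0.11, 2.56], [-1.05, 4.19], [0.11, 1.86], [-2.63, 2.63]. Speed limits (rad/s): [2.22, 2.22, 3.01, 3.01, 3.14, 3.14, 3.14].

## Interface

Orientations are given as a rotation vector (axis times angle).
In Python, from rig import telemetry, eyes, ticket gives the robot as it stands. The module is installed in compiled form; this text tells all that it offers.
- The arm moves only by the shell command python3 -m handwheel 'ROWS' [FORCE]. ROWS is a JSON object of lists of equal length, an entry for each row: "dp": the shift along the tool's x, y, z in cm, a list of three; "rotation": the turn, a rotation vector about the tool's x, y, z in degrees, a list of three; "hand": the finger opening in cm, from 0 to 8.54. In form: {"dp": [[dx, dy, dz], ...], "rotation": [[wx, wy, wz], ...], "hand": [hand, ...]}. A call has 1 to 10 rows; each row shifts and turns the pose as measured when the row begins, along the tool's axes as they then stand; what a row does not reach is not made up. A row lasts 1/12 s, in which the tool goes at most 41.7 mm and 7.16 degrees, less where a joint would pass 70% of its speed; a pose out of reach is approached as far as the arm can. A call is refused whole if a number of a shift passes 4.17 or a number of a turn 7.16, either way. A call with a gripper value outside its range is refused whole. The fingers move at their own pace and stop on an object; FORCE is the grip in N (left out, the last holds). Time passes only in rows, so rows that do not move let the fingers close. It gives the time, the measured TCP pose, the force and the opening at its end, in the units of the state.
- telemetry.state(): the state, without advancing time (a new reading comes with each control period).
- eyes.snapshot(name): name is "scene" or "top"; returns (picture, depth): 400x640x3 uint8, blue, green, red; 400x640 float32, m along the optical axis (not along the pixel's ray), 0 where there is no reading.
- eyes.get_calibration(name): a dict with "vertical_fov" (degrees; the focal length in pixels is half the picture's height over the tangent of half this angle, whatever the lens; pixels are square), "cx", "cy" (the principal point, pixels), "cam_to_world" (4x4, takes a point from camera to world coordinates). Camera axes: x right, y down, z forward; pixel columns grow to the right and rows downward; lengths in m; the calibration is good to about 2 mm. A picture is of the moment at which its call begins. get_calibration takes no time and is no camera call.
- ticket.job_done(): hands the job in, once; it reports no verdict.
The state is a dict: "time_s": time; "joint_positions": joint angles; "joint_vel": joint speeds; "joint_efforts": joint torques, N m; "ee_pos": TCP position; "eef_rot": TCP orientation; "ft_force": force on the tool from outside, world axes, zero at the start; "ft_torque": the same for the moment, N m; "gripper_width": opening from 0.0 (shut) to 1.0 (fully open).
Only numpy, scipy, OpenCV 4.12 (cv2) and the standard library are available. Lean on these libraries where they do the work, as an engineer would, in place of code of your own. Each camera call takes 0.05 s, during which the arm holds its last target.

## Task

The sample tubes are loaded in the red bench analyser: shut its lid and lock it with the T-handle latch. Bear down on the shut lid so that the gasket gives and the latch can catch under the frame, turn the T-handle clockwise half a turn until it is fully home and has drawn the lid tight, then let go. Leave the beaker, the wash bottle and the jar where they stand.

Things in the scene. Friction and masses are not known exactly. Their poses are not given: they have to be found in the camera images.
- analyser: fixed bench instrument, red sheet metal, 300 (x) by 360 (y) by 135 mm high, with a 12 mm high steel frame and black gasket round the opening of its sample chamber. Origin on the bench under the middle of the lid; -x is the front (towards the robot); housing from x -150 to 150, y -220 to 140 mm (keys and screen on the -y side). Hinge line parallel to y at x +115, z 150 mm.
- lid (a joint): opening angle of the lid (rad): 0 = metal to metal. A friction hinge holds it open where it is left (starts at 0.6 to 0.9; nearly shut it may sink by itself); closing takes a few N at the front edge. Below 0.031 it is on the rubber gasket, which springs it back to about 0.025 or more when let go. Pressing it to 0.016 takes about 13 to 17 N at the handle, to the metal stop about 30 N.
- lid_hinge (a point): point on the hinge line in the middle of the lid's width, at the level of the lid's underside; its axes turn with the lid: -x runs along the lid to its front edge, z is normal to the lid and points out of its top face.
- lid_edge (a point): middle of the lid's free front edge, on its outer (top) face. The lid is a flat white plate 240 long, 250 wide (y) and 18 mm thick, this edge is 247 mm from the hinge line; the axes are as for lid_hinge.
- latch_grip (a point): centre of the black grip bar of the T-handle: 80 long, 14 wide, 18 mm high, on an 18 mm round stem in the middle of the lid's width, 185 mm from the hinge line; this point is 31 mm above the lid's top face (22 mm free under the bar). y axis along the bar, z along the stem, away from the lid; a small steel dot marks the +y end.
- latch (a joint): turn of the T-handle (rad): 0 = open, bar parallel to the lid's front edge, dot towards the analyser's +y; grows clockwise from above, stop at 3.14 = fully latched. Starts at 0 to 0.25, stays where it is left. Turning takes 0.2 N m, rising to 0.4 at the end once the pawl has caught. From 1.2 on the caught pawl holds the lid at about 0.019; the turn from 1.6 on draws it to about 0.003.
- beaker_mid (a point): bystander: glass beaker, 72 mm across and 95 mm high; the point is its centre.
- wash_bottle_mid (a point): bystander: white wash bottle, 68 mm across, 150 mm to its cap, with a thin bent spout; the point is on its axis 75 mm up.
- jar_mid (a point): bystander: squat amber glass jar with a white cap, 60 mm across and 85 mm high; the point is its centre.
- pawl_tip (a point): tip of the flat steel pawl on the latch's shaft, 22 mm under the lid, 45 mm from the shaft. It turns with the handle from analyser -y to -x, then is drawn up by a thread. At handle 0.6 it meets the inner edge of the frame's front and passes under only if the lid is pressed below about 0.017; else it stays there, and the handle turns on idly to its stop, drawing nothing: turn back, press again.

How it is judged:
By the outcome, as a careful person would: the job done as asked, in the order asked, and still so for the second after the job is handed in, with the robot touching nothing.
It also fails if it takes over 67 s, if anything falls off the work surface, if the arm or the gripper's body presses on something with over 40 N, if the wrist force passes 120 N, or if a joint passes its speed limit or range.

## Working session

There is one attempt and no reset: what is moved stays moved. The work goes in short steps, Python scripts to look and compute and a shell command to move; the robot and the scene stay as the last step left them, time stands still between calls to the robot, and variables do not carry over. Pictures are saved under pics/ and viewed, and the job is handed in when it is done.

```bash
mkdir -p pics; ls
python3 - <<'E'
from rig import telemetry, eyes
import cv2, numpy as np
print(telemetry.state())
for n in ("scene","top"):
    p,d=eyes.snapshot(n); cv2.imwrite(f"pics/{n}0.png",p); np.save(f"{n}0.npy",d)
    print(n,eyes.get_calibration(n),(d>0).mean(),d.max())
E
```

```text
pics
{'time_s': 0.0, 'joint_positions': array([-1.21667538,  0.6001164 , -0.00258545,  1.60016718,  0.00179521,
        0.94286305, -0.07981872]), 'joint_vel': array([-0.00028311, -0.00033738, -0.0012003 , -0.00066581,  0.00096881,
       -0.00012993,  0.00083487]), 'joint_efforts': array([-9.17535071e-04, -7.76448083e+01,  1.56469826e+00, -2.58011413e+01,
        1.23730372e-02,  9.20222781e-03,  2.27238900e-06]), 'ee_pos': array([0.30256133, 0.65831754, 0.23040932]), 'eef_rot': array([-1.38367694, -0.88542993,  0.88746812]), 'ft_force': array([-0.46624607, -0.35095937, -0.14491828]), 'ft_torque': array([-0.01991993, -0.02494964,  0.0266056 ]), 'gripper_width': 1.00022722977628}
scene {'vertical_fov': 56.89063013683249, 'cx': 323.2143788622692, 'cy': 194.32404539143536, 'cam_to_world': array([[ 0.99531258,  0.09016271, -0.03497925,  0.63292389],
       [ 0.0966509 , -0.91469479,  0.3924182 , -0.34144457],
       [ 0.00338616, -0.39395954, -0.91912154,  1.03355129],
       [ 0.        ,  0.        ,  0.        ,  1.        ]])} 0.9959453125 2.4961996
top {'vertical_fov': 49.97948086998117, 'cx': 315.73375723963306, 'cy': 193.6186796013094, 'cam_to_world': array([[-1.40857866e-02, -9.76101422e-01,  2.16858488e-01,
         3.79879665e-01],
       [-9.99898720e-01,  1.41918644e-02, -1.06825863e-03,
         4.00973618e-02],
       [-2.03489748e-03, -2.16851572e-01, -9.76202466e-01,
         1.07778991e+00],
       [ 0.00000000e+00,  0.00000000e+00,  0.00000000e+00,
         1.00000000e+00]])} 0.99593359375 2.103101
```

View pics/scene0.png

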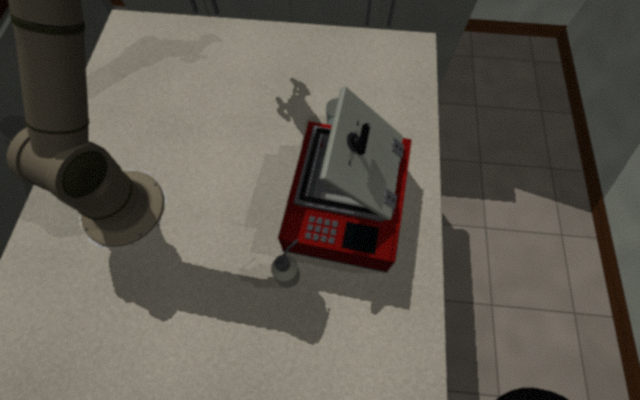

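View pics/top0.png

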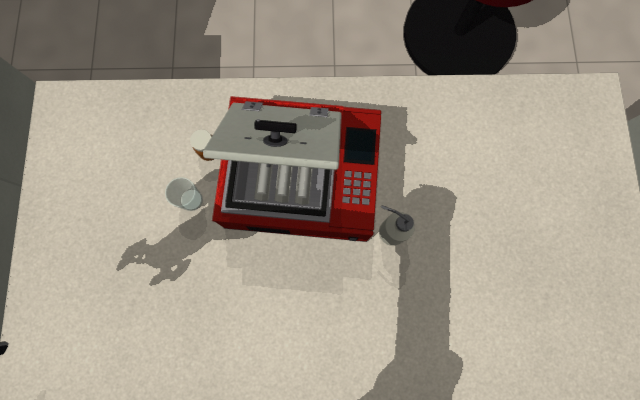

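Scene view: red analyser around (345,200), lid open with black T-handle (360,140), wash bottle (286,268). Top view: lid (275,135), bar (275,127), beaker (183,193), jar (202,143) partly behind the lid, wash bottle (398,228).

```bash
cat > h.py <<'E'
import numpy as np, cv2
from rig import telemetry, eyes
from scipy.spatial.transform import Rotation as R
def cloud(n,d):
    c=eyes.get_calibration(n); f=200/np.tan(np.radians(c["vertical_fov"]/2))
    v,u=np.mgrid[0:400,0:640]
    P=np.stack([(u-c["cx"])/f*d,(v-c["cy"])/f*d,d,np.ones_like(d)],-1)
    return (P@np.asarray(c["cam_to_world"]).T)[...,:3]
def proj(n,P):
    c=eyes.get_calibration(n); f=200/np.tan(np.radians(c["vertical_fov"]/2))
    M=np.linalg.inv(c["cam_to_world"]); q=np.atleast_2d(P)@M[:3,:3].T+M[:3,3]
    return q[:,:2]/q[:,2:]*f+[c["cx"],c["cy"]]
E
python3 - <<'E'
from h import *
for n in ("top","scene"):
    p=cv2.imread(f"pics/{n}0.png"); d=np.load(f"{n}0.npy"); P=cloud(n,d)
    hsv=cv2.cvtColor(p,cv2.COLOR_BGR2HSV)
    red=((hsv[...,0]<8)|(hsv[...,0]>172))&(hsv[...,1]>180)&(hsv[...,2]>60)
    z=P[...,2]
    m=red&(abs(z-.135)<.012)&(P[...,0]>.3)
    Q=P[m]; print(n,"red top n",m.sum(),"z",np.median(Q[:,2]),Q.min(0),Q.max(0))
    r=cv2.minAreaRect((Q[:,:2]*1000).astype(np.float32)); print(r, cv2.boxPoints(r).round(0).tolist())
    near=(abs(P[...,0]-r[0][0]/1000)<.25)&(abs(P[...,1]-r[0][1]/1000)<.25)
    lid=near&(hsv[...,1]<50)&(hsv[...,2]>100)&(z>.17)
    Q=P[lid]
    # robust plane
    w=np.ones(len(Q),bool)
    for _ in range(15):
        c=Q[w].mean(0); nn=np.linalg.svd(Q[w]-c,full_matrices=False)[2][2]; nn*=np.sign(nn[2]); e=(Q-c)@nn; w=abs(e)<max(.004,np.median(abs(e))*1.5)
    print("lid",w.sum(),c,nn,"tilt",np.arccos(nn[2]),"az of normal",np.degrees(np.arctan2(nn[1],nn[0])),"rms",e[w].std())
    h=(P-c)@nn
    b=near&(z>.17)&(h>.03)&(h<.05)&(p.max(-1)<70)
    B=P[b]; print("bar",b.sum(),B.mean(0),"h",h[b].mean(), h[b].max())
    c2=B.mean(0); _,s,V=np.linalg.svd(B-c2,full_matrices=False); print("axis",V[0],"ext",np.ptp((B-c2)@V[0]),np.ptp((B-c2)@V[1]))
    a=V[0]; t=(B-c2)@a; print("ends",c2+a*t.min(),c2+a*t.max())
E
```

```text
top red top n 5246 z 0.13418543179519749 [ 0.49444705 -0.11478182  0.12712903] [0.82699863 0.26927795 0.1402144 ]
((661.7351684570312, 76.50917053222656), (358.51885986328125, 300.7393493652344), 83.69597625732422) [[493.0, -85.0], [792.0, -118.0], [831.0, 238.0], [532.0, 271.0]]
lid 5418 [0.68355329 0.11266798 0.26817162] [ 0.68760089 -0.07556498  0.72214608] tilt 0.7638965818673994 az of normal -6.271443125324482 rms 0.000932642985827394
bar 298 [0.6816735  0.11309752 0.32060693] h 0.03654094276199011 0.04214193383786099
axis [-0.10912727 -0.99401845  0.0043088 ] ext 0.07884945169544708 0.015630755879965326
ends [0.68610104 0.15342709 0.32043211] [0.67749641 0.07504928 0.32077186]
scene red top n 1826 z 0.13465375766448073 [ 0.543617   -0.11835889  0.1287113 ] [0.82492011 0.26300131 0.13953051]
((679.7991943359375, 72.54244232177734), (360.3594055175781, 262.0968322753906), 84.01210021972656) [[531.0, -93.0], [791.0, -120.0], [829.0, 238.0], [568.0, 265.0]]
lid 339 [0.63206628 0.12841234 0.31780499] [ 0.68116572 -0.077427    0.72802358] tilt 0.7553617735034962 az of normal -6.484884091358117 rms 0.0018770487147546778
bar 230 [0.68385557 0.1075525  0.32018951] h 0.03862819242181947 0.04500767240534782
axis [-0.12149712 -0.99255339 -0.00873001] ext 0.07959147815727102 0.016799833015243036
ends [0.68908974 0.15031229 0.3205656 ] [0.67941961 0.0713135  0.31987077]
```

Run:
```python
from h import *
s=telemetry.state(); M=R.from_rotvec(s["eef_rot"]).as_matrix(); print("tool axes cols\n",M.round(3))
d=np.load("top0.npy"); P=cloud("top",d)
for n,(u,v) in dict(beaker=(183,193),jar=(198,140),wash=(403,222)).items(): print(n,P[v-3:v+4:3,u-3:u+4:3].reshape(-1,3).round(3).tolist())
# geometry prediction
O=np.array([.666,.116]); a=np.radians(-6.25); X=np.array([np.cos(a),np.sin(a)]);Y=np.array([-X[1],X[0]])
def W(x,y,z): return np.array([*(O+x*X+y*Y),z])
def lidpt(r,h,th): return W(.115-r*np.cos(th)+h*np.sin(th),0,.150+r*np.sin(th)+h*np.cos(th))
for th in (.76,.5,.3,.15,.03,0): print(th,"edge",lidpt(.247,.018,th).round(4),"push",lidpt(.232,.018,th).round(4),"grip",lidpt(.185,.049,th).round(4))
print(proj("top",[lidpt(.247,.018,.76),lidpt(.185,.058,.76),W(-.15,.14,.135),W(-.15,-.22,.135)]))
print("yaw of Y deg",np.degrees(np.arctan2(Y[1],Y[0])))
```

```text
tool axes cols
 [[ 0.418 -0.    -0.909]
 [ 0.909 -0.001  0.418]
 [-0.001 -1.    -0.   ]]
beaker [[0.627, 0.379, 0.031], [0.63, 0.375, 0.018], [0.633, 0.372, 0.005], [0.622, 0.383, 0.016], [0.624, 0.378, 0.008], [0.625, 0.372, 0.003], [0.616, 0.385, 0.009], [0.617, 0.379, 0.003], [0.617, 0.371, 0.004]]
jar [[0.746, 0.332, 0.086], [0.746, 0.324, 0.086], [0.745, 0.317, 0.087], [0.738, 0.331, 0.088], [0.739, 0.325, 0.083], [0.738, 0.317, 0.086], [0.73, 0.331, 0.086], [0.732, 0.324, 0.083], [0.73, 0.316, 0.086]]
wash [[0.525, -0.142, 0.162], [0.524, -0.147, 0.167], [0.518, -0.146, 0.201], [0.518, -0.141, 0.164], [0.517, -0.147, 0.165], [0.515, -0.15, 0.182], [0.511, -0.14, 0.166], [0.511, -0.146, 0.167], [0.511, -0.154, 0.164]]
0.76 edge [0.6147 0.1216 0.3332] push [0.6255 0.1204 0.3229] grip [0.6806 0.1144 0.313 ]
0.5 edge [0.5734 0.1261 0.2842] push [0.5865 0.1247 0.277 ] grip [0.6423 0.1186 0.2817]
0.3 edge [0.551  0.1286 0.2402] push [0.5653 0.127  0.2358] grip [0.619  0.1211 0.2515]
0.15 edge [0.5402 0.1298 0.2047] push [0.555  0.1282 0.2025] grip [0.6058 0.1226 0.2261]
0.03 edge [0.5354 0.1303 0.1754] push [0.5503 0.1287 0.175 ] grip [0.598  0.1235 0.2045]
0 edge [0.5348 0.1304 0.168 ] push [0.5497 0.1287 0.168 ] grip [0.5964 0.1236 0.199 ]
[[269.76749168 156.89214332]
 [275.09415405 122.32026797]
 [211.46463252 220.23253572]
 [373.29784445 235.52577717]]
yaw of Y deg 83.75
```

```bash
python3 -m handwheel '{"dp":[[0,-2.3,0],[0,-2.3,0],[0,-2.3,0],[0,-2.3,0],[0,-2.3,0],[0,-2.3,0],[0,-2.3,0],[0,-2.3,0],[0,-2.3,0],[0,-2.3,0]],"rotation":[[0,7.16,0],[0,7.16,0],[0,7.16,0],[0,7.16,0],[0,7.16,0],[0,7.16,0],[0,7.16,0],[0,7.16,0],[0,7.16,0],[0,7.16,0]],"hand":[0,0,0,0,0,0,0,0,0,0]}' 60
cat > st.py <<'E'
from h import *
import sys
s=telemetry.state(); M=R.from_rotvec(s["eef_rot"]).as_matrix()
print("t",round(s["time_s"],2),"p",s["ee_pos"].round(4),"yaw",np.degrees(np.arctan2(M[1,0],M[0,0])).round(2),"ydown",M[:,1].round(3),"q",s["joint_positions"].round(2),"F",s["ft_force"].round(1),"T",s["ft_torque"].round(2),"w",round(s["gripper_width"],3))
if len(sys.argv)>3:
    print("tool dp cm",(M.T@(np.array(list(map(float,sys.argv[1:4])))-s["ee_pos"])*100).round(2))
E
python3 st.py .65 .118 .46
```

```text
time_s: 0.93
ee_pos: [0.3013, 0.6556, 0.4585]
eef_rot: [-1.59, 0.097, -0.083]
ft_force: [0.9, -0.4, -0.7]
gripper_width: -0.002
t 0.93 p [0.3013 0.6556 0.4585] yaw -6.55 ydown [-0.01  -0.021 -1.   ] q [-1.42  0.48  0.36  1.29 -0.16  1.42 -1.19] F [ 0.9 -0.4 -0.7] T [ 0.03 -0.03 -0.03] w -0.002
tool dp cm [ 40.77   0.61 -49.43]
```

```bash
python3 -m handwheel '{"dp":[[2.5,0,-3.1],[2.6,0.05,-3.15],[2.6,0.05,-3.15],[2.6,0.05,-3.15],[2.6,0.05,-3.15],[2.6,0.05,-3.15],[2.6,0.05,-3.15],[2.6,0.05,-3.15],[2.6,0.05,-3.15],[2.6,0.05,-3.15]],"rotation":[[0,0,0],[0,0,0],[0,0,0],[0,0,0],[0,0,0],[0,0,0],[0,0,0],[0,0,0],[0,0,0],[0,0,0]],"hand":[0,0,0,0,0,0,0,0,0,0]}'
python3 st.py .65 .118 .46
```

```text
time_s: 1.77
ee_pos: [0.5182, 0.3144, 0.4574]
eef_rot: [-1.585, 0.092, -0.072]
ft_force: [0.6, 0.2, 0.7]
gripper_width: -0.001
t 1.77 p [0.5182 0.3144 0.4574] yaw -5.98 ydown [-0.013 -0.016 -1.   ] q [-0.97  0.3   0.45  1.58 -0.13  1.31 -0.6 ] F [0.6 0.2 0.7] T [ 0.06 -0.04 -0.03] w -0.001
tool dp cm [ 15.15  -0.13 -18.16]
```

```bash
python3 -m handwheel '{"dp":[[2.4,0,-3.1],[2.4,0.05,-3.1],[2.4,0.05,-3.1],[2.4,0.05,-3.1],[2.4,0.05,-3.1],[1.3,0.05,-2.1],[0,3,0],[0,3,0],[0,2,0],[0,0,0]],"rotation":[[0.3,0,-0.3],[0.3,0,-0.3],[0.3,0,-0.2],[0,0,0],[0,0,0],[0,0,0],[0,0,0],[0,0,0],[0,0,0],[0,0,0]],"hand":[0,0,0,0,0,0,0,0,0,0]}'
python3 st.py .632 .119 .37
python3 - <<'E'
from h import *
p,d=eyes.snapshot("scene"); cv2.imwrite("pics/s1.png",cv2.resize(p[60:300,200:480],None,fx=2.5,fy=2.5))
E
```

```text
time_s: 2.6
ee_pos: [0.6396, 0.0997, 0.3722]
eef_rot: [-1.575, 0.091, -0.099]
ft_force: [0.0, -0.4, -0.3]
gripper_width: -0.004
t 2.6 p [0.6396 0.0997 0.3722] yaw -6.94 ydown [ 0.005 -0.006 -1.   ] q [-0.58  0.41  0.51  1.64 -0.21  1.14 -0.15] F [ 0.  -0.4 -0.3] T [ 0.02  0.05 -0.01] w -0.004
tool dp cm [-0.98  0.21  1.83]
```

View pics/s1.png

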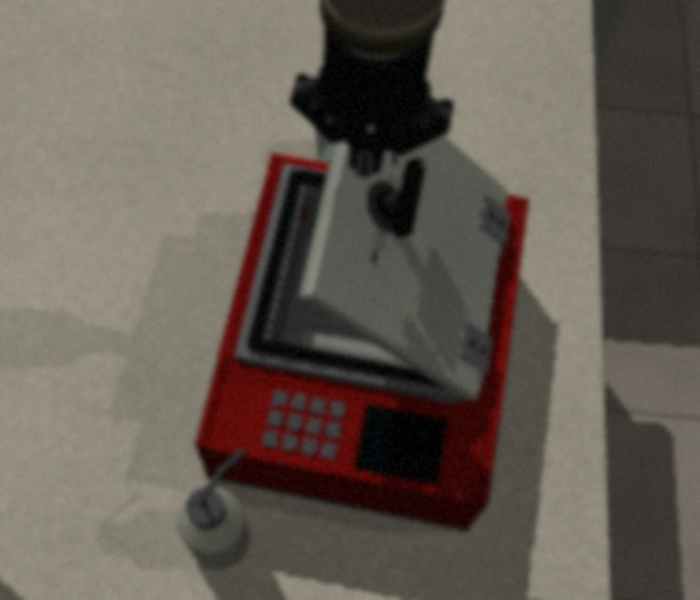

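Scene view: shut fingertips at crop (370,160) hover above the lid's front part, clear of the T-handle (400,190). Now push the lid down along its arc.

```bash
python3 -m handwheel '{"dp":[[-0.9,0,1.8],[0,2,0],[0,1.5,0],[0,1.2,0],[-0.6,1,0],[-0.8,1,0],[-0.8,1,0],[-0.8,1,0]],"rotation":[[0.2,-0.3,0.2],[0,0,0],[0,0,0],[0,0,0],[0,0,0],[0,0,0],[0,0,0],[0,0,0]],"hand":[0,0,0,0,0,0,0,0]}'
python3 st.py .59 .124 .28
```

```text
time_s: 3.32
ee_pos: [0.6104, 0.125, 0.2956]
eef_rot: [-1.566, 0.073, -0.104]
ft_force: [0.4, -0.4, 1.6]
gripper_width: 0.001
t 3.32 p [0.6104 0.125  0.2956] yaw -6.48 ydown [ 0.02   0.002 -1.   ] q [-0.62  0.43  0.48  1.81 -0.24  0.94 -0.16] F [ 0.4 -0.4  1.6] T [-0.16  0.06 -0.02] w 0.001
tool dp cm [-2.05  1.52 -0.33]
```

```bash
python3 -m handwheel '{"dp":[[-0.8,1.2,0],[-0.8,1.3,0],[-0.7,1.3,0],[-0.6,1.3,0],[-0.5,1.3,0],[-0.5,1.3,0],[-0.4,1.3,0],[-0.2,1.3,0],[-0.1,1,0]],"rotation":[[0,0,0.3],[0,0,0.3],[0,0,0.3],[0,0,0.2],[0,0,0],[0,0,0],[0,0,0],[0,0,0],[0,0,0]],"hand":[0,0,0,0,0,0,0,0,0]}'
python3 st.py .555 .127 .18
```

```text
time_s: 4.07
ee_pos: [0.5701, 0.1343, 0.1882]
eef_rot: [-1.558, 0.073, -0.097]
ft_force: [-1.2, 0.0, 0.2]
gripper_width: 0.002
t 4.07 p [0.5701 0.1343 0.1882] yaw -6.22 ydown [ 0.015  0.01  -1.   ] q [-0.6   0.51  0.4   2.   -0.32  0.68 -0.11] F [-1.2  0.   0.2] T [ 0.    0.03 -0.03] w 0.002
tool dp cm [-1.43  0.79 -0.9 ]
```

```bash
python3 -m handwheel '{"dp":[[-1.2,0.2,-0.5],[0,0.5,-0.3],[0,0.4,0],[0,0.3,0],[0,0.3,0]],"rotation":[[-0.3,0,0.5],[-0.3,0,0.4],[0,0,0],[0,0,0],[0,0,0]],"hand":[0,0,0,0,0]}'
python3 st.py .598 .1235 .186
python3 - <<'E'
from h import *
for n in("scene","top"):
    p,d=eyes.snapshot(n); np.save(n+"2.npy",d); cv2.imwrite(f"pics/{n}2.png",p)
p=[cv2.resize(cv2.imread(f"pics/{n}2.png")[50:290,180:460],None,fx=1.42,fy=1.42) for n in("scene","top")]
cv2.imwrite("pics/b2.png",np.hstack(p))
E
```

```text
time_s: 4.48
ee_pos: [0.5567, 0.1279, 0.1715]
eef_rot: [-1.567, 0.087, -0.082]
ft_force: [-5.9, -0.8, 14.2]
gripper_width: -0.002
t 4.48 p [0.5567 0.1279 0.1715] yaw -6.16 ydown [-0.003  0.002 -1.   ] q [-0.6   0.52  0.4   2.03 -0.33  0.65 -0.09] F [-5.9 -0.8 14.2] T [ 0.03  1.4  -0.04] w -0.002
tool dp cm [ 4.15 -1.47  0.01]
```

View pics/b2.png

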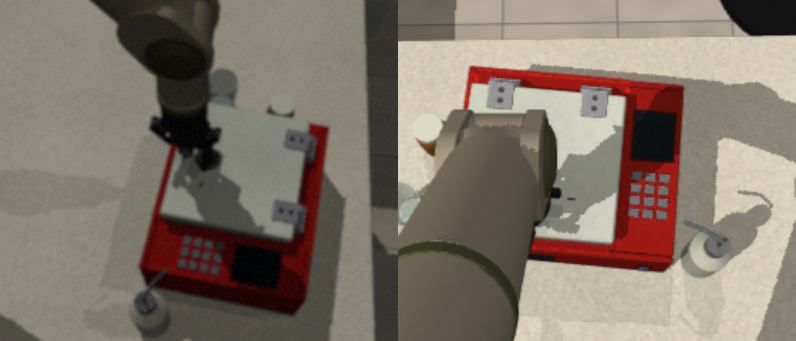

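Both views: lid lies flat shut on the box; fingertips press near its front edge (14 N), bystanders unmoved. Raise and look at the bar.

```bash
python3 -m handwheel '{"dp":[[0,-2,0],[-0.5,-3.5,0],[-1,-3.5,0],[-1.5,-3.5,1.5],[-1.5,-2.5,3]],"rotation":[[0,0,0],[0,0,0],[0,0,0],[0,0,0],[0,0,0]],"hand":[0,0,3,4,4]}'
python3 - <<'E'
from h import *
p,d=eyes.snapshot("scene"); P=cloud("scene",d); cv2.imwrite("pics/s3.png",cv2.resize(p[60:300,200:480],None,fx=2.5,fy=2.5))
O=np.array([.666,.116]); a=np.radians(-6.25); X=np.array([np.cos(a),np.sin(a)]);Y=np.array([-X[1],X[0]])
rel=P[...,:2]-O; lx=rel@X; ly=rel@Y; z=P[...,2]
m=(abs(lx)<.11)&(abs(ly)<.11)&(p.min(-1)>60)&(z<.19)&(z>.16)
A=np.c_[lx[m],ly[m],np.ones(m.sum())]; c=np.linalg.lstsq(A,z[m],rcond=None)[0]; print("lid n",m.sum(),"slope x,y",c.round(4),"z at hinge",c@[.115,0,1])
b=(abs(lx+.07)<.06)&(abs(ly)<.07)&(z>.195)&(z<.22)&(p.max(-1)<80)
B=np.c_[lx[b],ly[b],z[b]]; print("bar",b.sum(),B.mean(0),B.min(0),B.max(0))
if b.sum()>10: print(cv2.minAreaRect((B[:,:2]*1000).astype(np.float32)))
E
python3 st.py .598 .1235 .26
```

```text
time_s: 5.0
ee_pos: [0.5179, 0.1707, 0.3231]
eef_rot: [-1.573, 0.1, -0.087]
ft_force: [1.3, 0.3, 0.1]
gripper_width: 0.417
lid n 5858 slope x,y [-0.0239  0.0005  0.1714] z at hinge 0.1686228790821865
bar 163 [-0.06638176 -0.00773547  0.21148914] [-0.07576166 -0.04417193  0.19502639] [-0.05976096  0.03411802  0.21803723]
((-67.824462890625, -4.989387512207031), (78.30546569824219, 15.90306282043457), 89.4848403930664)
t 5.05 p [0.5174 0.1799 0.3267] yaw -6.36 ydown [-0.005  0.002 -1.   ] q [-0.81  0.31  0.5   1.91 -0.18  0.97 -0.34] F [1.  6.4 3.8] T [ 0.41 -0.04 -0.04] w 0.472
tool dp cm [ 8.67  6.62 -4.73]
```

View pics/s3.png

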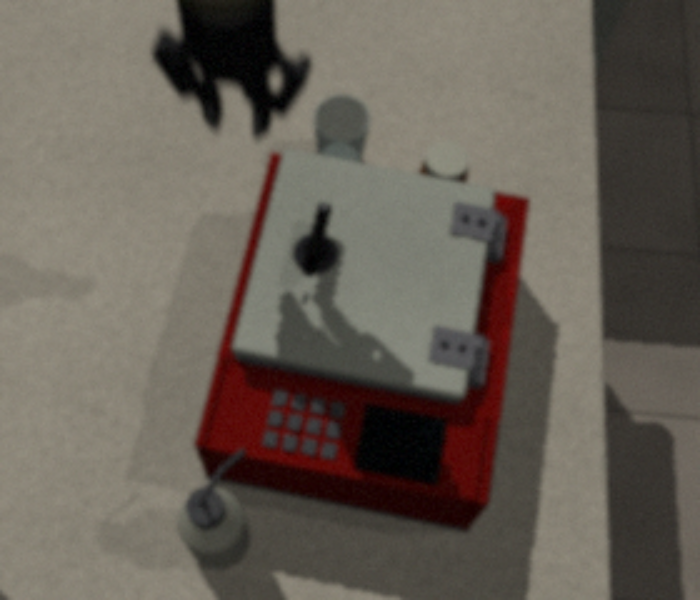

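Scene view: lid shut on its gasket (slope 0.024), bar at crop (318,240) parallel to the front edge within 0.5°. Approach the bar.

```bash
python3 -m handwheel '{"dp":[[2.2,1,-1.2],[2.2,1.5,-1.2],[2.2,1.5,-1.2],[2.0,1.5,-1.2],[0.4,1,0],[0,0,0]],"rotation":[[0,0,0],[0,0,0],[0,0,0],[0,0,0],[0,0,0],[0,0,0]],"hand":[4.5,4.5,4.5,4.5,4.5,4.5]}'
python3 st.py .598 .122 .186
```

```text
time_s: 5.55
ee_pos: [0.6076, 0.1301, 0.266]
eef_rot: [-1.557, 0.07, -0.082]
ft_force: [-0.7, 0.8, -0.8]
gripper_width: 0.528
t 5.55 p [0.6076 0.1301 0.266 ] yaw -5.54 ydown [ 0.009  0.012 -1.   ] q [-0.61  0.46  0.46  1.84 -0.27  0.89 -0.12] F [-0.7  0.8 -0.8] T [-0.01  0.04 -0.02] w 0.528
tool dp cm [-0.94  7.98 -1.  ]
```

```bash
python3 -m handwheel '{"dp":[[-0.9,0.5,-0.9],[0,1.5,0],[0,1.5,0],[0,1.5,0],[0,0,0]],"rotation":[[-0.4,0.6,0.3],[-0.3,0,0.2],[0,0,0],[0,0,0],[0,0,0]],"hand":[4.5,4.5,4.5,4.5,4.5]}'
python3 st.py .598 .122 .186
```

```text
time_s: 5.97
ee_pos: [0.5976, 0.1249, 0.2142]
eef_rot: [-1.567, 0.083, -0.083]
ft_force: [-0.5, -0.0, -0.8]
gripper_width: 0.527
t 5.97 p [0.5976 0.1249 0.2142] yaw -6.04 ydown [ 0.     0.003 -1.   ] q [-0.6   0.51  0.44  1.91 -0.3   0.79 -0.09] F [-0.5 -0.  -0.8] T [0.01 0.04 0.04] w 0.527
tool dp cm [ 0.07  2.82 -0.3 ]
```

```bash
python3 -m handwheel '{"dp":[[0.1,1.4,-0.3],[0,1.4,0],[0,0,0],[0,0,0],[0,0,0],[0,0,0],[0,0,0],[0,0,0],[0,0,0]],"rotation":[[0,0,0],[0,0,0],[0,0,0],[0,0,0],[0,0,0],[0,0,0],[0,0,0],[0,0,0],[0,0,0]],"hand":[4.5,4.5,4.5,1,0.8,0.8,0.8,0.8,0.8]}' 110
python3 st.py .598 .122 .186
```

```text
time_s: 6.72
ee_pos: [0.5982, 0.1262, 0.1883]
eef_rot: [-1.565, 0.079, -0.08]
ft_force: [3.7, 0.4, -7.3]
gripper_width: 0.152
t 6.72 p [0.5982 0.1262 0.1883] yaw -5.79 ydown [ 0.001  0.004 -1.   ] q [-0.58  0.54  0.42  1.93 -0.33  0.73 -0.07] F [ 3.7  0.4 -7.3] T [-0.03  0.22 -0.13] w 0.152
tool dp cm [ 0.03  0.23 -0.42]
```

```bash
python3 -m handwheel '{"dp":[[0,0.3,0],[0,0.4,0],[0,0.4,0]],"rotation":[[0,0,0],[0,0,0],[0,0,0]],"hand":[0.8,0.8,0.8]}' 110
python3 st.py
```

```text
time_s: 6.97
ee_pos: [0.5972, 0.1264, 0.1819]
eef_rot: [-1.561, 0.08, -0.079]
ft_force: [-15.0, -1.3, 49.8]
gripper_width: 0.138
t 6.97 p [0.5972 0.1264 0.1819] yaw -5.8 ydown [-0.     0.008 -1.   ] q [-0.57  0.55  0.41  1.94 -0.33  0.72 -0.06] F [-15.   -1.3  49.8] T [-0.54  3.13 -0.09] w 0.138
```

```bash
python3 -m handwheel '{"dp":[[0,0.1,0],[0,0.15,0]],"rotation":[[0,0,0],[0,0,0]],"hand":[0.8,0.8]}'
python3 st.py
```

```text
time_s: 7.13
ee_pos: [0.5974, 0.1263, 0.1842]
eef_rot: [-1.558, 0.078, -0.081]
ft_force: [-5.0, -0.8, 13.6]
gripper_width: 0.14
t 7.13 p [0.5974 0.1263 0.1842] yaw -5.83 ydown [ 0.002  0.011 -1.   ] q [-0.57  0.55  0.41  1.94 -0.34  0.72 -0.06] F [-5.  -0.8 13.6] T [-0.35  1.36 -0.11] w 0.14
```

```bash
python3 -m handwheel '{"dp":[[0,0.25,0],[0,0.25,0],[0,0.25,0],[0,0.25,0]],"rotation":[[0,0,0],[0,4,0],[0,5,0],[0,5,0]],"hand":[0.8,0.8,0.8,0.8]}'
python3 st.py
```

```text
time_s: 7.47
ee_pos: [0.5986, 0.1261, 0.1841]
eef_rot: [-1.533, 0.27, -0.278]
ft_force: [-7.2, -2.0, 19.9]
gripper_width: 0.14
t 7.47 p [0.5986 0.1261 0.1841] yaw -20.08 ydown [ 0.009  0.019 -1.   ] q [-0.61  0.56  0.48  1.94 -0.4   0.72 -0.24] F [-7.2 -2.  19.9] T [-0.61  1.78  0.22] w 0.14
```

```bash
python3 -m handwheel '{"dp":[[0,0.32,0],[0,0.32,0],[0,0.32,0],[0,0.32,0]],"rotation":[[-0.4,3,0.1],[-0.4,4,0],[-0.3,4,0],[-0.3,4,0]],"hand":[0.8,0.8,0.8,0.8]}'
python3 st.py
```

```text
time_s: 7.8
ee_pos: [0.5994, 0.1254, 0.1831]
eef_rot: [-1.508, 0.489, -0.489]
ft_force: [-10.5, -1.1, 29.5]
gripper_width: 0.143
t 7.8 p [0.5994 0.1254 0.1831] yaw -35.82 ydown [ 0.002  0.006 -1.   ] q [-0.67  0.58  0.57  1.94 -0.46  0.75 -0.46] F [-10.5  -1.1  29.5] T [-0.43  2.18  0.22] w 0.143
```

```bash
python3 -m handwheel '{"dp":[[0,0.32,0],[0,0.32,0],[0,0.32,0],[0,0.32,0],[0,0.32,0]],"rotation":[[0,5,0],[-0.2,5,0],[-0.2,5,0],[-0.2,5,0],[-0.2,5,0]],"hand":[0.8,0.8,0.8,0.8,0.8]}'
python3 st.py
```

```text
time_s: 8.22
ee_pos: [0.6008, 0.1239, 0.1831]
eef_rot: [-1.395, 0.843, -0.835]
ft_force: [-11.9, -0.5, 29.4]
gripper_width: 0.144
t 8.22 p [0.6008 0.1239 0.1831] yaw -61.85 ydown [-0.     0.009 -1.   ] q [-0.74  0.62  0.7   1.94 -0.57  0.79 -0.8 ] F [-11.9  -0.5  29.4] T [-0.68  2.32  0.24] w 0.144
```

```bash
python3 -m handwheel '{"dp":[[-0.05,0.3,-0.09],[-0.05,0.3,-0.09],[-0.03,0.3,-0.1],[-0.03,0.3,-0.1],[0,0.25,-0.1],[0,0.2,-0.1]],"rotation":[[-0.2,5,0.2],[-0.2,5,0.2],[0,5,0],[0,5,0],[0,5,0],[0,5,0]],"hand":[0.8,0.8,0.8,0.8,0.8,0.8]}'
python3 st.py
```

```text
time_s: 8.72
ee_pos: [0.6013, 0.1215, 0.1837]
eef_rot: [-1.16, 1.251, -1.235]
ft_force: [-3.7, -0.4, 16.5]
gripper_width: 0.144
t 8.72 p [0.6013 0.1215 0.1837] yaw -92.98 ydown [ 0.01   0.022 -1.   ] q [-0.81  0.66  0.85  1.95 -0.7   0.84 -1.19] F [-3.7 -0.4 16.5] T [-1.26  1.18  0.29] w 0.144
```

```bash
python3 -m handwheel '{"dp":[[0,0,0],[0,-0.1,0],[0,-0.1,0]],"rotation":[[0,0,0],[0.4,0,-0.8],[0.2,0,-0.4]],"hand":[0.8,0.8,0.8]}'
python3 st.py
```

```text
time_s: 8.97
ee_pos: [0.6017, 0.1213, 0.1872]
eef_rot: [-1.165, 1.234, -1.26]
ft_force: [6.2, -2.7, -24.2]
gripper_width: 0.145
t 8.97 p [0.6017 0.1213 0.1872] yaw -93.2 ydown [ 0.022 -0.    -1.   ] q [-0.84  0.66  0.87  1.95 -0.69  0.83 -1.22] F [  6.2  -2.7 -24.2] T [-0.75 -1.17 -0.02] w 0.145
```

```bash
python3 -m handwheel '{"dp":[[0,-0.05,0],[0,-0.05,0]],"rotation":[[0,0,0],[0,0,0]],"hand":[0.8,0.8]}'
python3 st.py
```

```text
time_s: 9.13
ee_pos: [0.6017, 0.1213, 0.1868]
eef_rot: [-1.168, 1.231, -1.262]
ft_force: [2.9, -1.7, -7.8]
gripper_width: 0.142
t 9.13 p [0.6017 0.1213 0.1868] yaw -93.13 ydown [ 0.023 -0.003 -1.   ] q [-0.84  0.66  0.87  1.95 -0.69  0.82 -1.22] F [ 2.9 -1.7 -7.8] T [-0.31 -0.24 -0.12] w 0.142
```

```bash
python3 -m handwheel '{"dp":[[0,0.1,0],[0,0.1,0],[0,0.1,0],[0,0.1,0],[0,0.1,0],[0,0.1,0]],"rotation":[[-0.7,5,0],[-0.6,5,0],[0,5,0],[0,5,0],[0,5,0],[0,5,0]],"hand":[0.8,0.8,0.8,0.8,0.8,0.8]}'
python3 st.py
```

```text
time_s: 9.63
ee_pos: [0.6006, 0.1191, 0.1852]
eef_rot: [-0.871, 1.63, -1.63]
ft_force: [-4.3, -0.2, 5.7]
gripper_width: 0.143
t 9.63 p [0.6006 0.1191 0.1852] yaw -123.85 ydown [-0.001 -0.    -1.   ] q [-0.89  0.74  1.02  1.95 -0.8   0.93 -1.63] F [-4.3 -0.2  5.7] T [-0.83  1.04  0.41] w 0.143
```

```bash
python3 -m handwheel '{"dp":[[0,0,0],[0,0,0],[0,0,0],[0,-1.5,0],[0,-2.5,0],[0,-2,0],[0,0,0],[0,0,0],[0,0,0],[0,0,0]],"rotation":[[0,0,0],[0,0,0],[0,0,0],[0,0,0],[0,0,0],[0,0,0],[0,-7,0],[0,-7,0],[0,-7,0],[0,-7,0]],"hand":[4.5,4.5,4.5,4.5,4.5,4.5,4.5,4.5,4.5,4.5]}'
python3 st.py
```

```text
time_s: 10.47
ee_pos: [0.6036, 0.1199, 0.2564]
eef_rot: [-1.164, 1.265, -1.272]
ft_force: [0.2, 0.4, 0.6]
gripper_width: 0.529
t 10.47 p [0.6036 0.1199 0.2564] yaw -94.73 ydown [ 0.006  0.    -1.   ] q [-0.89  0.6   0.96  1.87 -0.59  0.98 -1.31] F [0.2 0.4 0.6] T [-0.05 -0.02  0.02] w 0.529
```

```bash
python3 -m handwheel '{"dp":[[0,0,0],[0,0,0],[0,0,0],[0,0,0],[0,0,0],[0,0,0],[0,0,0],[0,0,0],[0,0,0],[0,0,0]],"rotation":[[0,-7.1,0],[0,-7.1,0],[0,-7.1,0],[0,-7.1,0],[0,-7.1,0],[0,-7.1,0],[0,-7.1,0],[0,-7.1,0],[0,-7.1,0],[0,-7.1,0]],"hand":[4.5,4.5,4.5,4.5,4.5,4.5,4.5,4.5,4.5,4.5]}'
python3 st.py
```

```text
time_s: 11.3
ee_pos: [0.6079, 0.1175, 0.2732]
eef_rot: [-1.538, 0.299, -0.334]
ft_force: [-0.2, -0.1, -0.1]
gripper_width: 0.526
t 11.3 p [0.6079 0.1175 0.2732] yaw -23.16 ydown [ 0.024  0.004 -1.   ] q [-0.69  0.47  0.6   1.85 -0.34  0.9  -0.34] F [-0.2 -0.1 -0.1] T [-0.07 -0.04  0.01] w 0.526
```

```bash
python3 -m handwheel '{"dp":[[0,0,0],[0,0,0],[0,0,0],[0,0,0],[0,0,0],[0,0,0],[0,0,0],[0,0,0],[0,0,0],[0,0,0]],"rotation":[[0,-7.1,0],[0,-7.1,0],[0,-7.1,0],[0,-7.1,0],[0,-7.1,0],[0,-7.1,0],[0,-7.1,0],[0,-7.1,0],[0,-7.1,0],[0,-7.1,0]],"hand":[4.5,4.5,4.5,4.5,4.5,4.5,4.5,4.5,4.5,4.5]}'
python3 st.py
python3 - <<'E'
from h import *
p,d=eyes.snapshot("scene"); P=cloud("scene",d); cv2.imwrite("pics/s4.png",cv2.resize(p[60:300,200:480],None,fx=2.5,fy=2.5))
O=np.array([.666,.116]); a=np.radians(-6.25); X=np.array([np.cos(a),np.sin(a)]);Y=np.array([-X[1],X[0]])
rel=P[...,:2]-O; lx=rel@X; ly=rel@Y; z=P[...,2]
m=(abs(lx)<.11)&(abs(ly)<.11)&(p.min(-1)>60)&(z<.19)&(z>.16)
A=np.c_[lx[m],ly[m],np.ones(m.sum())]; c=np.linalg.lstsq(A,z[m],rcond=None)[0]; print("lid n",m.sum(),"slope x,y",c.round(4),"z at hinge",c@[.115,0,1])
E
```

```text
time_s: 12.13
ee_pos: [0.6124, 0.1122, 0.2904]
eef_rot: [-1.484, -0.695, 0.628]
ft_force: [-0.3, -0.8, -0.3]
gripper_width: 0.526
t 12.13 p [0.6124 0.1122 0.2904] yaw 48.46 ydown [ 0.044  0.003 -0.999] q [-0.46  0.4   0.26  1.82 -0.12  0.89  0.7 ] F [-0.3 -0.8 -0.3] T [0.03 0.04 0.03] w 0.526
lid n 5339 slope x,y [-0.0093  0.0004  0.1697] z at hinge 0.16861890529937085
```

View pics/s4.png

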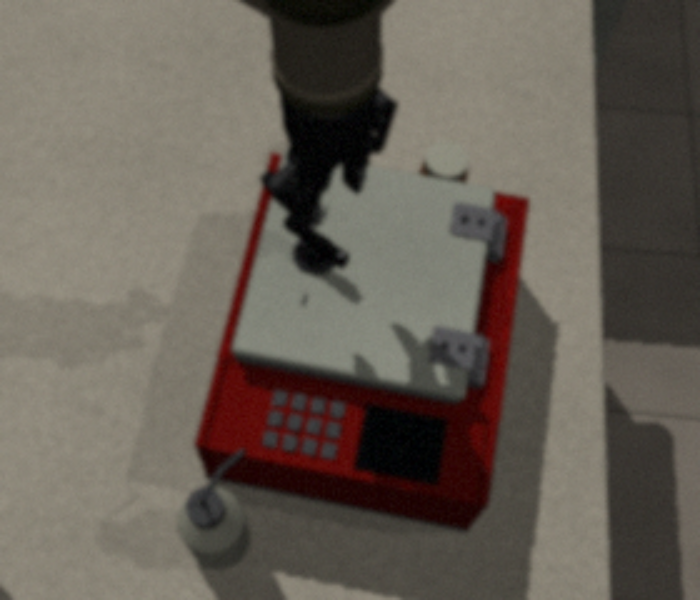

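Scene view: lid flat (slope 0.009 untouched, so the pawl has caught), bar turned (crop 320,250). Level the tool and regrip.

```bash
python3 -m handwheel '{"dp":[[0,0.5,0],[0,0.5,0]],"rotation":[[1,-4,0.9],[0.8,-3.7,0.8]],"hand":[4.5,4.5]}'
python3 st.py .5985 .1225 .184
```

```text
time_s: 12.35
ee_pos: [0.6135, 0.1108, 0.2846]
eef_rot: [-1.435, -0.774, 0.766]
ft_force: [0.7, 0.2, -0.8]
gripper_width: 0.527
t 12.35 p [0.6135 0.1108 0.2846] yaw 56.59 ydown [ 0.006 -0.002 -1.   ] q [-0.43  0.42  0.22  1.8  -0.11  0.92  0.83] F [ 0.7  0.2 -0.8] T [ 0.06  0.02 -0.02] w 0.527
tool dp cm [ 0.13 10.05  1.96]
```

```bash
python3 -m handwheel '{"dp":[[0,1,1.9],[0,2,0.1],[0,2,0],[0,1,0],[0,0,0]],"rotation":[[0,0.4,0],[0,0,0],[0,0,0],[0,0,0],[0,0,0]],"hand":[4.5,4.5,4.5,4.5,4.5]}'
python3 st.py .5985 .1225 .184
```

```text
time_s: 12.77
ee_pos: [0.6003, 0.1199, 0.2285]
eef_rot: [-1.444, -0.768, 0.748]
ft_force: [-0.1, 0.1, -0.0]
gripper_width: 0.528
t 12.77 p [0.6003 0.1199 0.2285] yaw 55.65 ydown [ 0.015 -0.002 -1.   ] q [-0.44  0.47  0.21  1.89 -0.13  0.78  0.81] F [-0.1  0.1 -0. ] T [ 0.01  0.02 -0.04] w 0.528
tool dp cm [0.09 4.45 0.36]
```

```bash
python3 -m handwheel '{"dp":[[0.1,1.5,0.35],[0,1.5,0],[0,1.3,0],[0,0,0],[0,0,0],[0,0,0],[0,0,0],[0,0,0],[0,0,0]],"rotation":[[0.4,0,0.4],[0,0,0],[0,0,0],[0,0,0],[0,0,0],[0,0,0],[0,0,0],[0,0,0],[0,0,0]],"hand":[4.5,4.5,4.5,4.5,0.8,0.8,0.8,0.8,0.8]}' 110
python3 st.py .5985 .1225 .184
```

```text
time_s: 13.52
ee_pos: [0.5993, 0.12, 0.1884]
eef_rot: [-1.447, -0.755, 0.752]
ft_force: [2.7, 1.7, -11.7]
gripper_width: 0.139
t 13.52 p [0.5993 0.12   0.1884] yaw 55.26 ydown [ 0.006 -0.008 -1.   ] q [-0.43  0.52  0.2   1.92 -0.14  0.71  0.81] F [  2.7   1.7 -11.7] T [ 0.07 -0.45  0.22] w 0.139
tool dp cm [0.16 0.44 0.21]
```

Gripped again (width ≈ bar's 12–14 mm). Turn the remaining ~62°, with a little overdrive at the stop.

```bash
python3 -m handwheel '{"dp":[[0,0.15,0],[0,0.15,0],[0,0.12,0],[0,0.12,0],[0,0.12,0],[0,0.12,0],[0,0.12,0],[0,0.12,0]],"rotation":[[0,3,0],[0,5,0],[0,5,0],[0,5,0],[0,5,0],[0,5,0],[0,5,0],[0,5,0]],"hand":[0.8,0.8,0.8,0.8,0.8,0.8,0.8,0.8]}' 120
python3 st.py
```

```text
time_s: 14.18
ee_pos: [0.5975, 0.119, 0.1867]
eef_rot: [-1.566, -0.222, 0.216]
ft_force: [-2.3, -1.3, 2.3]
gripper_width: 0.137
t 14.18 p [0.5975 0.119  0.1867] yaw 15.98 ydown [ 0.005 -0.006 -1.   ] q [-0.56  0.54  0.4   1.94 -0.3   0.72  0.29] F [-2.3 -1.3  2.3] T [-0.58  1.    0.34] w 0.137
```

```bash
python3 -m handwheel '{"dp":[[0,0.1,0],[0,0.1,0],[0,0.1,0],[0,0.1,0],[0,0.1,0]],"rotation":[[0,5,0],[0,5,0],[0,5,0],[0,5,0],[0,4,0]],"hand":[0.8,0.8,0.8,0.8,0.8]}' 120
python3 st.py
python3 -m handwheel '{"dp":[[0,0.1,0],[0,0.1,0],[0,0.1,0]],"rotation":[[0,3,0],[0,3,0],[0,3,0]],"hand":[0.8,0.8,0.8]}'
python3 st.py
```

```text
time_s: 14.6
ee_pos: [0.5961, 0.1189, 0.186]
eef_rot: [-1.572, 0.121, -0.126]
ft_force: [-1.4, -2.0, 3.4]
gripper_width: 0.132
t 14.6 p [0.5961 0.1189 0.186 ] yaw -8.99 ydown [ 0.003 -0.005 -1.   ] q [-0.64  0.56  0.53  1.94 -0.4   0.74 -0.04] F [-1.4 -2.   3.4] T [-0.71  0.72  1.44] w 0.132
time_s: 14.85
ee_pos: [0.5961, 0.1196, 0.186]
eef_rot: [-1.565, 0.234, -0.241]
ft_force: [9.8, 9.8, -8.6]
gripper_width: 0.136
t 14.85 p [0.5961 0.1196 0.186 ] yaw -17.3 ydown [ 0.003 -0.007 -1.   ] q [-0.67  0.57  0.57  1.94 -0.43  0.75 -0.15] F [ 9.8  9.8 -8.6] T [ 1.66 -1.9   2.93] w 0.136
```

The stop is reached (moment 0.3 → 1.4 → 2.9 N·m, pads twisting on the bar). Let go and check.

```bash
python3 -m handwheel '{"dp":[[0,0,0],[0,0,0],[0,0,0],[0,0,0],[0,-1.5,0],[0,-2.5,0],[0,-3,0],[-2,-3,2],[-2.5,-2,3],[-2.5,0,3]],"rotation":[[0,0,0],[0,0,0],[0,0,0],[0,0,0],[0,0,0],[0,0,0],[0,0,0],[0,0,0],[0,0,0],[0,0,0]],"hand":[4.5,4.5,4.5,4.5,4.5,4.5,4.5,4.5,4.5,4.5]}'
python3 -m handwheel '{"dp":[[-2.5,0,3],[-2.5,0,3],[-2.5,0,3],[-2.5,0,3],[-2,0,3],[0,0,3],[0,0,3],[0,0,0]],"rotation":[[0,0,0],[0,0,0],[0,0,0],[0,0,0],[0,0,0],[0,0,0],[0,0,0],[0,0,0]],"hand":[4.5,4.5,4.5,4.5,4.5,4.5,4.5,4.5]}'
cat > chk.py <<'E'
from h import *
import sys
k=sys.argv[1]
O=np.array([.666,.116]); a=np.radians(-6.25); X=np.array([np.cos(a),np.sin(a)]);Y=np.array([-X[1],X[0]])
im=[]
for n in("scene","top"):
    p,d=eyes.snapshot(n); P=cloud(n,d); im.append(cv2.resize(p[50:290,180:460],None,fx=1.42,fy=1.42)); cv2.imwrite(f"pics/{n}{k}.png",p)
    rel=P[...,:2]-O; lx=rel@X; ly=rel@Y; z=P[...,2]
    m=(abs(lx)<.11)&(abs(ly)<.11)&(p.min(-1)>60)&(z<.19)&(z>.16)
    A=np.c_[lx[m],ly[m],np.ones(m.sum())]; c=np.linalg.lstsq(A,z[m],rcond=None)[0]; print(n,"lid",m.sum(),c.round(4),"hinge z",c@[.115,0,1])
    b=(abs(lx+.07)<.06)&(abs(ly)<.07)&(z>.195)&(z<.22)&(p.max(-1)<80)
    if b.sum()>10:
        B=(np.c_[lx[b],ly[b]]*1000).astype(np.float32); print("bar",b.sum(),cv2.minAreaRect(B))
cv2.imwrite(f"pics/b{k}.png",np.hstack(im))
E
python3 chk.py 5; python3 st.py
```

```text
time_s: 15.68
ee_pos: [0.5568, 0.2095, 0.3136]
eef_rot: [-1.562, 0.243, -0.259]
ft_force: [0.8, 0.1, -0.7]
gripper_width: 0.535
time_s: 16.35
ee_pos: [0.5014, 0.4647, 0.3183]
eef_rot: [-1.549, 0.237, -0.254]
ft_force: [-1.5, 0.2, -0.3]
gripper_width: 0.529
scene lid 5581 [-0.0019  0.0003  0.1685] hinge z 0.16832040298506687
bar 161 ((-68.00386047363281, -3.3900718688964844), (14.068558692932129, 79.49190521240234), 0.5597219467163086)
top lid 8860 [-0.0011  0.0012  0.1683] hinge z 0.1681420381777725
bar 268 ((-69.96841430664062, -0.4226226806640625), (13.958742141723633, 78.0093994140625), 0.2250608205795288)
t 16.45 p [0.5022 0.4588 0.3185] yaw -18.25 ydown [ 0.012  0.003 -1.   ] q [-1.24  0.53  0.66  1.65 -0.36  1.08 -0.79] F [-0.7 -0.5  0.7] T [-0.04  0.08  0.04] w 0.525
```

View pics/b5.png

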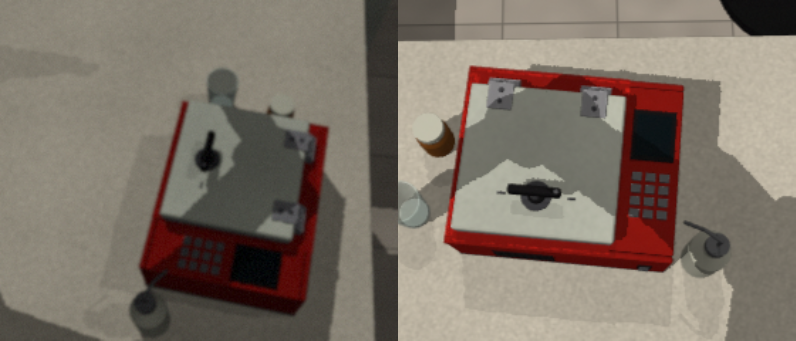

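Both views: lid flat (slope 0.001–0.002), bar parallel to the front edge within 0.5°, the steel dot now on the −y end (crop 560,193). Beaker, jar and bottle look unmoved, and the gripper is clear.

Run:
```python
import cv2,numpy as np
a=cv2.imread("pics/top0.png");b=cv2.imread("pics/top5.png")
for n,(u,v) in dict(beaker=(185,193),jar=(202,145),wash=(400,226)).items():
    t=a[v-16:v+16,u-16:u+16]; r=cv2.matchTemplate(b[v-24:v+24,u-24:u+24],t,cv2.TM_CCOEFF_NORMED); _,m,_,l=cv2.minMaxLoc(r); print(n,round(m,2),l[0]-8,l[1]-8)
from rig import ticket; print(ticket.job_done())
```

```text
beaker 1.0 0 0
jar 0.71 1 0
wash 0.75 0 0
the job is handed in; nothing more can be done
None
```

The analyser lid is shut and latched, and I handed the job in at about 16.5 s of the 67 s allowed.

- **What I did:** I pushed the lid down onto its gasket and gripped the T-handle. Bearing down at about 20–30 N, I turned it clockwise until the pawl caught; the lid then held against a 24 N pull. I regripped at about 2.05 rad, turned the handle to its stop, let go and backed away.
- **Latch and lid:** With nothing touching it, the lid slope measured 0.001–0.002 rad. The bar is parallel to the front edge within 0.6°, and its dot is now on the −y side. At the stop the moment rose from about 0.3 to 2.9 N·m and the pads twisted on the bar by some 11°.
- **Bystanders:** The beaker matched its starting image exactly. The wash bottle showed no shift and the jar at most 1 pixel, but both matched less strongly (0.75 and 0.71), which I put down to changed shadows and the lid no longer covering part of the jar.
- **Off plan:** While first pressing the gripped handle, the wrist force briefly read about 50 N through the fingers. I eased it off before turning.
- **Disagreement:** The two cameras differed by about 3 mm on where the bar's centre lies along its length. It did not affect the result.

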